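# Clamp the bored block and draw its plug gauge part-way

## Robot

A 6-joint arm with a two-finger parallel gripper is mounted at the origin on a cart in front of the work surface, level with it; the furniture and walls round the work are solid. World frame = base frame: x ahead of the robot, y to its left, z up, the work surface at z = 0. Lengths are in m, angles in rad, forces in N, time in s.
With the tool pointing down it reaches from about 0.35 to 0.975 m from the base axis. Payload 4.9 kg.
Tool frame: the origin (TCP) lies on the centre line of the jaws, within the pads' length; the fingertips stand 22 mm ahead of it and the grasp point (between the pads) lies 3 mm ahead of it (manip.tcp_to_tips is the distance from the TCP to the fingertips, in m); z points along the fingers, x is the direction in which the jaws open and shut, and the axes are right-handed (so a half turn about z gives the same grasp; the last joint's range is limited). The gripper opens to 85 mm and grips with 20 to 120 N. Pads are 22 mm wide; open, the fingers measure 114 mm over their backs; the gripper's body (76 mm by 85 mm) begins 54 mm behind the grasp point. The pads swing forward as they close: fully open they stand 13 mm farther back than shut.
Start: joints at [-1.33, 0.053, 1.613, -0, 1.476, -0.119], TCP at [0.22, -0.585, 0.253] pointing down, gripper open.
Joint ranges: [-3.01, 3.01], [-1.01, 2.22], [0.06, 2.58], [-1.02, 4.17], [0.09, 2.62], [-3.14, 3.14]. Speed limits (rad/s): [2.57, 2.57, 3.14, 3.14, 3.14, 3.14].

## Interface

Orientations are given as a unit quaternion [w, x, y, z].
In Python, from plant import manip gives the robot as it stands.
- The arm moves only by the shell command python3 -m pendant 'ROWS'. ROWS is a JSON object of lists of equal length, an entry for each row: "linear": the shift along the tool's x, y, z in cm, a list of three; "rotation": the turn, a rotation vector about the tool's x, y, z in degrees, a list of three; "grip": the closure, from 0 (fully open) to 1 (shut). A call has exactly 10 rows; each row is the pose to reach, as a shift and turn from the pose commanded when the call began, along the tool's axes at that moment; what a row does not reach only later rows make up. A row lasts 1/12 s, in which the tool goes at most 41.7 mm and 7.16 degrees, less where a joint would pass 70% of its speed; a pose out of reach is approached as far as the arm can. A call with a gripper value outside its range is refused whole. The fingers move at their own pace and stop on an object; the grip force is fixed at half the most. Time passes only in rows, so rows that repeat a pose let the fingers close, or fill a call up. It gives the time, the measured TCP pose, the force and the opening at its end, in the units of the state.
- manip.state(): the state, without advancing time (a new reading comes with each control period).
- manip.grab_frame(name): name is "scene" or "top" or "wrist"; returns the picture (420x560x3 uint8, red, green, blue); there is no depth.
- manip.calibration(name): a dict with "fx", "fy", "cx", "cy" (pixels), "k1" (the pictures are not rectified: a ray, as slopes to the right and down, at radius r is drawn at 1 + k1 r^2 times it, then the intrinsics apply), "cam_to_world" (4x4, takes a point from camera to world coordinates). Camera axes: x right, y up, looking along -z (the intrinsics and any distortion apply to the point x, -y, -z); pixel columns grow to the right and rows downward; lengths in m; the calibration is good to about 2 mm. A picture is of the moment at which its call begins: read the wrist's pose just before it. calibration takes no time and is no camera call; for the wrist camera it gives the pose at the moment of the call.
- manip.job_done(): hands the job in, once; it reports no verdict.
The state is a dict: "time": time; "joint_pos": joint angles; "joint_vel": joint speeds; "joint_efforts": joint torques, N m; "tool_pos": TCP position; "tool_rot": TCP orientation; "contact_force": force on the tool from outside, world axes, zero at the start; "ft_torque": the same for the moment, N m; "gripper_width": opening from 0.0 (shut) to 1.0 (fully open).
Only numpy, scipy, OpenCV 4.12 (cv2) and the standard library are available. Lean on these libraries where they do the work, as an engineer would, in place of code of your own. Each camera call takes 0.05 s, during which the arm holds its last target. There are 200 camera calls.

## Task

The plug gauge standing in the bored block is to be looked at without taking it right out. Swing the forked toggle clamp over its centre and down onto the block first, so that the block stays seated, then draw the gauge straight up about 30 mm out of its snug bore, not past 40 mm on the way. Finish while holding the gauge there in the gripper: do not let go of it.

Things in the scene. Friction and masses are not known exactly. Their poses are not given: they have to be found in the camera images.
- nest (a point): Seat centre, on the 12 mm base plate of the fixture fixed to the worktop, under the bore; low lugs round it locate the block. z up; x level, from the bore towards the clamp's pivot, which is 90 mm along x, 64 mm up, its axis along y. The plate reaches from x -55 to 140 mm, y +-60 mm; the clamp's cheeks at the pivot stand 78 mm high over this point.
- clamp (a joint): Clamp arm angle (rad): 0 = open (the start), arm nearly upright, handle level, away from the block; about 1.5 = closed, arm level, both rubber pads on the block's top. Over-centre: below about 0.25 its spring strut throws it back open; beyond, down onto the block by itself in about a second, to press there with about 10 N. It is damped: push slowly; leaving the open stop takes 11 to 15 N at the web.
- clamp_web (a point): Middle of the arm's web (50 wide, 32 along the arm, 10 thick), 46 mm from the pivot. x along the arm to the pivot, y the pivot's axis, z out of the upper face, which when open looks away from the block: push there, towards the block. Beyond it two bars 10 mm thick, 30 mm apart, end 108 mm from the pivot; clamped, they straddle the gauge, tops 69 mm above the nest.
- clamp_grip (a point): Middle of the clamp's round rubber handle, 16 mm thick and about 55 mm long, 56 mm from the pivot and square to the arm: upright when clamped (top 86 mm above the pivot), level and pointing away from the block when open.
- bore_mouth (a point): Centre of the bore's mouth in the top of the loose aluminium block (60 x 60 x 54 mm high, 0.2 kg); z up along the bore, a through hole 15 mm wide, 54 mm deep. A spring plunger in the block's side drags on the gauge with a few newtons, which can lift the unclamped block.
- gauge_grip (a point): Middle of the round grip of the steel plug gauge (0.1 kg), z up along its axis. The grip is 22 mm wide, 40 mm long (20 mm above and below this point); the 14 mm shank below goes through the block and stands on the nest. At the start this point is 112 mm above the nest, 58 mm above the bore's mouth.
Not all that is in view belongs to the job. What is meant by the part that bears gauge_grip is not orange, and is the smaller of those in its own colour.

How it is judged:
By the outcome, as a careful person would: the job done as asked, in the order asked, and still so for the second after the job is handed in, while the arm keeps its last pose, push and grip.
It also fails if it takes over 51 s, if anything falls off the work surface, if the arm or the gripper's body presses on something with over 40 N, if the wrist force passes 120 N, or if a joint passes its speed limit or range.

## Working session

There is one attempt and no reset: what is moved stays moved. The work goes in short steps, Python scripts to look and compute and a shell command to move; the robot and the scene stay as the last step left them, time stands still between calls to the robot, and variables do not carry over. Pictures are saved under pics/ and viewed, about 8 in all and at most 12, crops included, and the job is handed in when it is done.

```bash
mkdir -p pics; ls
python3 - <<'E'
from plant import manip
import cv2,numpy as np
for n in("scene","top"):
    im=manip.grab_frame(n);cv2.imwrite(f"pics/{n}0.png",im[:,:,::-1])
    c=manip.calibration(n);print(n,{k:np.round(v,4).tolist() for k,v in c.items()})
print(manip.state())
E
```

```text
pics
scene {'fx': 461.699, 'fy': 461.699, 'cx': 275.2686, 'cy': 205.9402, 'k1': -0.1293, 'cam_to_world': [[-0.905, 0.3057, -0.2958, 0.286], [-0.4253, -0.6652, 0.6137, 0.5307], [-0.0092, 0.6812, 0.732, 0.7214], [0.0, 0.0, 0.0, 1.0]]}
top {'fx': 441.3633, 'fy': 441.3633, 'cx': 278.9809, 'cy': 208.6379, 'k1': -0.14, 'cam_to_world': [[0.0021, 0.9816, -0.1909, 0.3607], [-1.0, 0.0006, -0.0079, 0.0062], [-0.0076, 0.191, 0.9816, 0.9307], [0.0, 0.0, 0.0, 1.0]]}
{'time': 0.1, 'joint_pos': array([-1.33002396e+00,  5.33362159e-02,  1.61414659e+00, -1.24899211e-05,
        1.47601281e+00, -1.19020927e-01]), 'joint_vel': array([ 1.27324557e-03,  4.25392950e-04, -3.01819870e-03, -6.77148950e-04,
       -9.79457971e-04,  6.02073722e-05]), 'joint_efforts': array([-4.18763348e-04, -3.94901741e+01, -3.71362603e+01, -1.56959745e-04,
        3.98219941e-03, -1.14616975e-05]), 'tool_pos': array([ 0.2199103 , -0.58447627,  0.25216383]), 'tool_rot': array([-6.25966139e-04,  8.22216717e-01, -5.69173757e-01, -7.16604799e-04]), 'contact_force': array([ 0.23684748, -0.30951904, -0.02512273]), 'ft_torque': array([-0.01464256, -0.0260623 ,  0.0187029 ]), 'gripper_width': 1.002998095210212}
```

View pics/scene0.png

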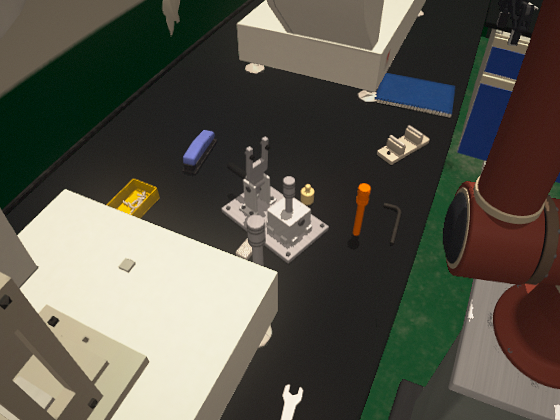

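View pics/top0.png

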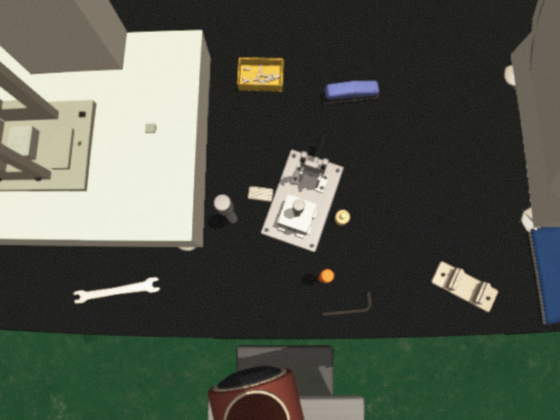

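The scene view shows the fixture at about (275,215), with the gauge top at (289,182) and the open clamp at (257,165). A larger grey decoy post stands at (256,225). In the top view the plate is centred at about (302,200), with the gauge at (298,205) and the post at (224,205). I'll enlarge both views to pick points.

```bash
cat > h.py <<'E'
import numpy as np,cv2
from plant import manip
def ray(n,u,v,c=None):
    c=c or manip.calibration(n);T=np.array(c["cam_to_world"])
    K=np.array([[c["fx"],0,c["cx"]],[0,c["fy"],c["cy"]],[0,0,1.]])
    x,y=cv2.undistortPoints(np.array([[[u,v]]],float),K,np.array([c["k1"],0,0,0.]))[0,0]
    return T[:3,3],T[:3,:3]@np.array([x,-y,-1.])
def onz(n,u,v,z,c=None):
    o,d=ray(n,u,v,c);return o+d*(z-o[2])/d[2]
def proj(n,p,c=None):
    c=c or manip.calibration(n);T=np.array(c["cam_to_world"])
    q=T[:3,:3].T@(np.array(p)-T[:3,3]);x,y=q[0]/-q[2],-q[1]/-q[2];s=1+c["k1"]*(x*x+y*y)
    return np.array([c["fx"]*x*s+c["cx"],c["fy"]*y*s+c["cy"]])
def two(a,b):
    (o1,d1),(o2,d2)=a,b
    A=np.stack([d1,-d2],1);t=np.linalg.lstsq(A,o2-o1,rcond=None)[0]
    p,q=o1+d1*t[0],o2+d2*t[1];return (p+q)/2,np.linalg.norm(p-q)
E
python3 - <<'E'
import cv2,numpy as np
a=cv2.imread("pics/scene0.png")[125:265,210:340]
b=cv2.imread("pics/top0.png")[135:260,205:360]
a=cv2.resize(a,None,fx=3,fy=3,interpolation=cv2.INTER_CUBIC);b=cv2.resize(b,None,fx=2.6,fy=2.6,interpolation=cv2.INTER_CUBIC)
w=np.zeros((420,800,3),np.uint8);w[:a.shape[0],:390]=a;w[:b.shape[0],395:395+b.shape[1]]=b
cv2.imwrite("pics/crop0.png",w);print(b.shape)
E
```

```text
(325, 403, 3)
```

View pics/crop0.png

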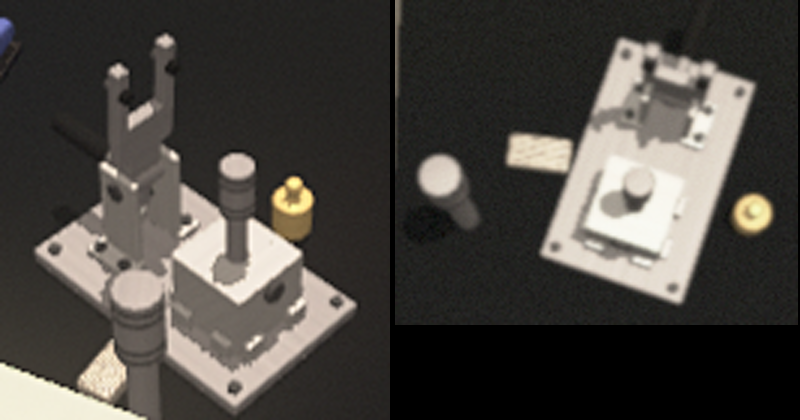

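The crop shows the plate corners in the top view at (620,38), (756,84), (683,303) and (541,254), and the gauge top at (640,173). In the scene crop the gauge top is at (238,163) and the fork tips at (118,72) and (164,42).

Run:
```python
from h import *
T=lambda x,y:(205+(x+.5-395)/2.6-.5,135+(y+.5)/2.6-.5)
S=lambda x,y:(210+(x+.5)/3-.5,125+(y+.5)/3-.5)
C=[onz("top",*T(*p),.012) for p in((620,38),(756,84),(683,303),(541,254))]
for c in C: print(np.round(c,4))
C=np.array(C);print("lens",[np.linalg.norm(C[i]-C[i-1]).round(4) for i in range(4)])
x=(C[0]+C[1]-C[2]-C[3]);x/=np.linalg.norm(x);y=np.array([-x[1],x[0],0])
cen=C.mean(0);nest=cen-x*.0425
print("x",x,np.degrees(np.arctan2(x[1],x[0])),"nest",nest)
Cs=np.array([onz("scene",*S(*p),.012) for p in((36,250),(236,412),(355,305))]);print("scene corners",Cs.round(4))
print("gaugetop top",onz("top",*T(640,172),.144),"scene",onz("scene",*S(238,164),.144))
print("two",two(ray("top",*T(640,172)),ray("scene",*S(238,164))))
print("block top", np.mean([onz("top",*T(*p),.066) for p in((613,155),(684,180),(657,253),(588,218))],0))
for p in((118,72),(164,42)):print("tip",onz("scene",*S(*p),.012+.064+.106))
print("post",two(ray("top",*T(441,176)),ray("scene",*S(136,288))))
for k in((-.0,0,.112),(.09,0,.064)):
  P=nest+x*k[0]+np.array([0,0,k[2]]);print(P)
```

```text
[ 0.6714 -0.0128  0.012 ]
[ 0.6314 -0.1261  0.012 ]
[ 0.449  -0.0626  0.012 ]
[0.4886 0.0516 0.012 ]
lens [np.float64(0.1938), np.float64(0.1201), np.float64(0.1932), np.float64(0.1209)]
x [ 0.94377931 -0.33057619  0.        ] -19.303751682709514 nest [ 0.51999872 -0.02342952  0.012     ]
scene corners [[ 0.6723 -0.0118  0.012 ]
 [ 0.4887  0.0565  0.012 ]
 [ 0.4521 -0.0577  0.012 ]]
gaugetop top [ 0.52823857 -0.02373871  0.144     ] scene [ 0.52470238 -0.02320115  0.144     ]
two (array([ 0.52680882, -0.02410532,  0.14302248]), np.float64(0.0032761202544347038))
block top [ 0.52191144 -0.02311385  0.066     ]
tip [ 0.60744812 -0.02995166  0.182     ]
tip [ 0.59481366 -0.06726681  0.182     ]
post (array([0.5212879 , 0.11252557, 0.1726062 ]), np.float64(0.003913953567200187))
[ 0.51999872 -0.02342952  0.124     ]
[ 0.60493886 -0.05318137  0.076     ]
```

```bash
python3 -m pendant '{"linear":[[-2.9,-3,0],[-5.8,-6,0],[-8.7,-9,0],[-11.6,-12,0],[-14.5,-15,0],[-17.4,-18,0],[-20.3,-21,0],[-23.2,-24,0],[-26.1,-27,0],[-29,-30,0]],"rotation":[[0,0,4],[0,0,8],[0,0,12],[0,0,16],[0,0,20],[0,0,24],[0,0,28],[0,0,32],[0,0,36],[0,0,40]],"grip":[0,0,0.2,0.4,0.6,0.8,1,1,1,1]}'
```

```text
time: 0.93
tool_pos: [0.3986, -0.2064, 0.253]
tool_rot: [0.0, -0.576, 0.817, 0.0]
contact_force: [1.7, -0.2, -0.9]
gripper_width: -0.001
```

```bash
python3 -m pendant '{"linear":[[-2.4,-2,0],[-4.8,-4,0],[-7.2,-6,0],[-9.6,-8,0],[-12,-10,0],[-14.4,-12,0],[-16.8,-14,0],[-19.2,-16,0],[-21.5,-17.9,0],[-21.5,-17.9,0]],"rotation":[[0,0,0],[0,0,0],[0,0,0],[0,0,0],[0,0,0],[0,0,0],[0,0,0],[0,0,0],[0,0,0],[0,0,0]],"grip":[1,1,1,1,1,1,1,1,1,1]}'
python3 - <<'E'
from h import *
c=manip.calibration("wrist");s=manip.state();im=manip.grab_frame("wrist");cv2.imwrite("pics/w1.png",im[:,:,::-1])
import pickle;pickle.dump((c,s),open("pics/w1.pkl","wb"))
print(s["tool_pos"],np.round(c["cam_to_world"],3))
E
```

```text
time: 1.77
tool_pos: [0.6413, -0.0623, 0.2518]
tool_rot: [0.0, -0.579, 0.815, 0.001]
contact_force: [-0.8, 0.1, 0.4]
gripper_width: 0.007
[ 0.6413228  -0.06230638  0.25181761] [[-0.328  0.896  0.3    0.719]
 [-0.945 -0.311 -0.105 -0.089]
 [-0.001 -0.318  0.948  0.372]
 [ 0.     0.     0.     1.   ]]
```

View pics/w1.png

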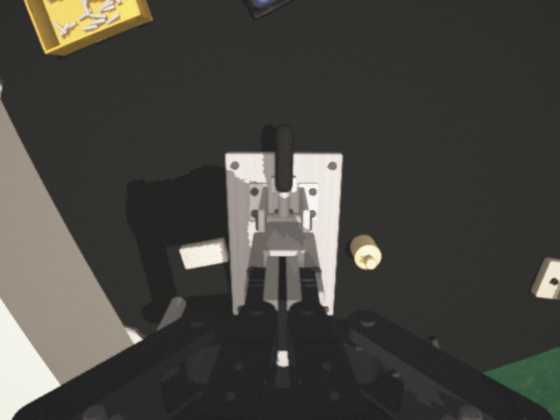

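The wrist view shows the far plate corners at (228,154) and (341,154), the black handle from (285,130) to (285,188), and the web at about (285,240). The fingertips are at (283,358) and the jaws line up with the fixture.

Run:
```python
from h import *
import pickle
c,s=pickle.load(open("pics/w1.pkl","rb"))
a=onz("w",228,154,.012,c);b=onz("w",341,154,.012,c);h=onz("w",285,130,.084,c);h2=onz("w",285,188,.084,c)
print(a,b,np.linalg.norm(a-b),h,h2)
y=(a-b);y/=np.linalg.norm(y);x=np.array([y[1],-y[0],0]);print(x,np.degrees(np.arctan2(x[1],x[0])))
n=(a+b)/2-.14*x;print("nest",n)
print("handle->y",(h-n)@x,(h-n)@y,(h2-n)@x)
t=s["tool_pos"];print("tcp fix",(t-n)@x,(t-n)@y)
print("finger tip px",proj("w",t-[0,0,.022],c))
for p in((262,252),(305,252)):q=onz("w",*p,.135,c);print("web",(q-n)@x,(q-n)@y)
```

```text
[ 0.67222895 -0.01423497  0.012     ] [ 0.63452465 -0.12284693  0.012     ] 0.11497030798789272 [ 0.68458191 -0.07931852  0.084     ] [ 0.63908573 -0.06363084  0.084     ]
[ 0.94469574 -0.3279481   0.        ] -19.144280934966467
nest [ 0.5211194  -0.02262822  0.012     ]
handle->y 0.1730138122137207 5.213264441805568e-05 0.12488902098411518
tcp fix 0.1265680232692956 0.0019366831784713762
finger tip px [282.76814679 274.90200569]
web 0.09092425029826594 0.01707388191413874
web 0.09092753914590199 -0.014446697820871856
```

```bash
python3 -m pendant '{"linear":[[0.1,0,2],[0.2,0,4],[0.2,0,6],[0.2,0,8],[0.2,0,9.5],[0.2,0,10.5],[0.2,0,11],[0.2,0,11],[0.2,0,11],[0.2,0,11]],"rotation":[[0,0,0],[0,0,0],[0,0,0],[0,0,0],[0,0,0],[0,0,0],[0,0,0],[0,0,0],[0,0,0],[0,0,0]],"grip":[1,1,1,1,1,1,1,1,1,1]}'
```

```text
time: 2.65
tool_pos: [0.6389, -0.0672, 0.1449]
tool_rot: [0.001, -0.578, 0.816, -0.001]
contact_force: [0.3, 0.5, 0.1]
gripper_width: -0.001
```

```bash
python3 -m pendant '{"linear":[[0,0.5,0.1],[0,1,0.2],[0,1.3,0.2],[0,1.4,0.2],[0,1.5,0.2],[0,1.6,0.2],[0,1.7,0.2],[0,1.8,0.2],[0,1.9,0.2],[0,2,0.2]],"rotation":[[0,0,0],[0,0,0],[0,0,0],[0,0,0],[0,0,0],[0,0,0],[0,0,0],[0,0,0],[0,0,0],[0,0,0]],"grip":[1,1,1,1,1,1,1,1,1,1]}'
```

```text
time: 3.48
tool_pos: [0.6191, -0.0603, 0.1413]
tool_rot: [0.0, -0.578, 0.816, -0.0]
contact_force: [-0.8, -0.5, 0.5]
gripper_width: 0.002
```

```bash
python3 -m pendant '{"linear":[[0,0.1,0],[0,0.2,0],[0,0.3,0],[0,0.4,0],[0,0.5,0],[0,0.6,0],[0,0.7,0],[0,0.8,0],[0,0.9,0],[0,1,0]],"rotation":[[0,0,0],[0,0,0],[0,0,0],[0,0,0],[0,0,0],[0,0,0],[0,0,0],[0,0,0],[0,0,0],[0,0,0]],"grip":[1,1,1,1,1,1,1,1,1,1]}'
```

```text
time: 4.32
tool_pos: [0.6123, -0.0579, 0.1425]
tool_rot: [0.003, -0.578, 0.816, -0.003]
contact_force: [9.9, -3.2, -2.0]
gripper_width: -0.003
```

```bash
python3 -m pendant '{"linear":[[0,0.1,0],[0,0.2,0],[0,0.3,0],[0,0.4,0],[0,0.5,0],[0,0.6,0],[0,0.7,0],[0,0.8,0],[0,0.9,0],[0,1,0]],"rotation":[[0,0,0],[0,0,0],[0,0,0],[0,0,0],[0,0,0],[0,0,0],[0,0,0],[0,0,0],[0,0,0],[0,0,0]],"grip":[1,1,1,1,1,1,1,1,1,1]}'
```

```text
time: 5.15
tool_pos: [0.5995, -0.0534, 0.1409]
tool_rot: [-0.001, -0.578, 0.816, 0.001]
contact_force: [0.2, 0.5, -0.3]
gripper_width: -0.001
```

Contact was made and then the force dropped, so the clamp has passed its centre. I'll lift clear quickly.

```bash
python3 -m pendant '{"linear":[[0,0,-3],[0,0,-7],[0,0,-11],[0,0,-11],[0,0,-11],[0,0,-11],[0,0,-11],[0,0,-11],[0,0,-11],[0,0,-11]],"rotation":[[0,0,0],[0,0,0],[0,0,0],[0,0,0],[0,0,0],[0,0,0],[0,0,0],[0,0,0],[0,0,0],[0,0,0]],"grip":[1,1,1,0,0,0,0,0,0,0]}'
python3 - <<'E'
from h import *
im=manip.grab_frame("scene");im2=manip.grab_frame("top")
a=cv2.resize(im[125:265,210:340,::-1],None,fx=3,fy=3);b=cv2.resize(im2[135:260,205:360,::-1],None,fx=2.6,fy=2.6)
w=np.zeros((420,800,3),np.uint8);w[:,:390]=a;w[:325,395:798]=b
cv2.imwrite("pics/c2.png",w)
E
```

```text
time: 5.98
tool_pos: [0.5998, -0.0536, 0.25]
tool_rot: [-0.001, -0.578, 0.816, 0.001]
contact_force: [-0.3, 0.0, -0.7]
gripper_width: 0.972
```

View pics/c2.png

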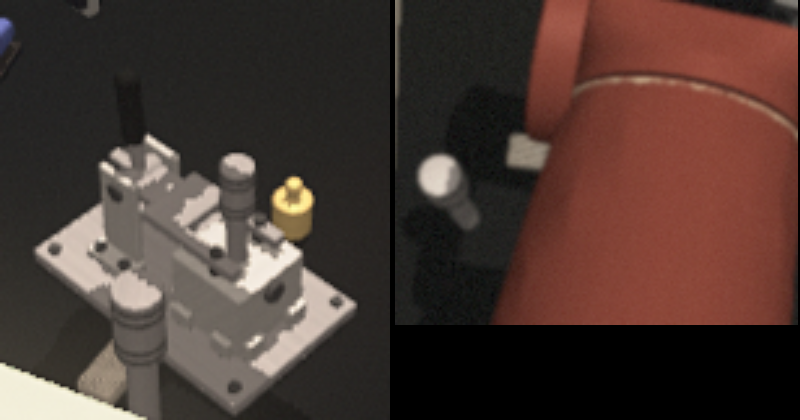

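The clamp is down: the handle is upright and both bars lie on the block, straddling the gauge. Next I'll move over the gauge and look from the wrist.

```bash
python3 -m pendant '{"linear":[[0,2,0],[0,4,0],[-0.2,6,0],[-0.3,7.5,0],[-0.3,8.3,0],[-0.3,8.3,1],[-0.3,8.3,2],[-0.3,8.3,3],[-0.3,8.3,3],[-0.3,8.3,3]],"rotation":[[0,0,0],[0,0,0],[0,0,0],[0,0,0],[0,0,0],[0,0,0],[0,0,0],[0,0,0],[0,0,0],[0,0,0]],"grip":[0,0,0,0,0,0,0,0,0,0]}'
python3 - <<'E'
from h import *
c=manip.calibration("wrist");s=manip.state();im=manip.grab_frame("wrist");cv2.imwrite("pics/w3.png",im[:,:,::-1])
import pickle;pickle.dump((c,s),open("pics/w3.pkl","wb"))
t=s["tool_pos"];print(t,"gauge top pred",proj("w",[.523,-.023,.144],c),"tcp at .144",proj("w",[t[0],t[1],.144],c))
E
```

```text
time: 6.92
tool_pos: [0.5226, -0.0234, 0.2194]
tool_rot: [-0.001, -0.578, 0.816, 0.001]
contact_force: [0.4, 0.1, -0.3]
gripper_width: 1.0
[ 0.52262259 -0.02341419  0.21937542] gauge top pred [281.57940177 228.40145239] tcp at .144 [282.453305   228.74309028]
```

View pics/w3.png

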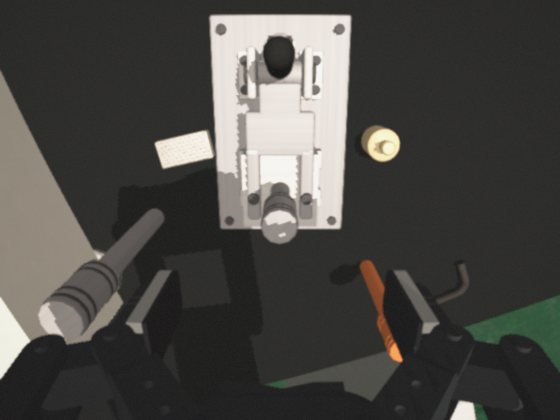

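The gauge top is at (280,226), and the TCP axis at that height projects to (282,229). It is centred within about 1.5 mm, and the post on the left is clear of the fingers. I'll descend.

```bash
python3 -m pendant '{"linear":[[-0.1,-0.1,1.5],[-0.1,-0.1,3],[-0.1,-0.1,4.5],[-0.1,-0.1,6],[-0.1,-0.1,7.2],[-0.1,-0.1,8.2],[-0.1,-0.1,8.7],[-0.1,-0.1,8.8],[-0.1,-0.1,8.8],[-0.1,-0.1,8.8]],"rotation":[[0,0,0],[0,0,0],[0,0,0],[0,0,0],[0,0,0],[0,0,0],[0,0,0],[0,0,0],[0,0,0],[0,0,0]],"grip":[0,0,0,0,0,0,0,0,0,0]}' && python3 -m pendant '{"linear":[[0,0,0],[0,0,0],[0,0,0],[0,0,0],[0,0,0],[0,0,0],[0,0,0],[0,0,0],[0,0,0],[0,0,0]],"rotation":[[0,0,0],[0,0,0],[0,0,0],[0,0,0],[0,0,0],[0,0,0],[0,0,0],[0,0,0],[0,0,0],[0,0,0]],"grip":[0.2,0.4,0.6,0.7,0.8,0.9,1,1,1,1]}'
```

```text
time: 7.8
tool_pos: [0.5249, -0.0228, 0.1342]
tool_rot: [0.001, -0.578, 0.816, -0.001]
contact_force: [0.1, 0.7, -0.1]
gripper_width: 1.0
time: 8.63
tool_pos: [0.5244, -0.0226, 0.1336]
tool_rot: [0.0, -0.578, 0.816, -0.0]
contact_force: [-1.2, 0.9, 1.9]
gripper_width: 0.238
```

```bash
python3 -m pendant '{"linear":[[0,0,-0.1],[0,0,-0.2],[0,0,-0.3],[0,0,-0.4],[0,0,-0.5],[0,0,-0.6],[0,0,-0.7],[0,0,-0.8],[0,0,-0.9],[0,0,-1]],"rotation":[[0,0,0],[0,0,0],[0,0,0],[0,0,0],[0,0,0],[0,0,0],[0,0,0],[0,0,0],[0,0,0],[0,0,0]],"grip":[1,1,1,1,1,1,1,1,1,1]}'
```

```text
time: 9.47
tool_pos: [0.5241, -0.0226, 0.1432]
tool_rot: [-0.0, -0.578, 0.816, 0.0]
contact_force: [1.4, 0.5, -6.5]
gripper_width: 0.239
```

```bash
python3 -m pendant '{"linear":[[0,0,-0.2],[0,0,-0.4],[0,0,-0.6],[0,0,-0.8],[0,0,-1],[0,0,-1.2],[0,0,-1.4],[0,0,-1.6],[0,0,-1.8],[0,0,-2]],"rotation":[[0,0,0],[0,0,0],[0,0,0],[0,0,0],[0,0,0],[0,0,0],[0,0,0],[0,0,0],[0,0,0],[0,0,0]],"grip":[1,1,1,1,1,1,1,1,1,1]}' && python3 -m pendant '{"linear":[[0,0,0],[0,0,0],[0,0,0],[0,0,0],[0,0,0],[0,0,0],[0,0,0],[0,0,0],[0,0,0],[0,0,0]],"rotation":[[0,0,0],[0,0,0],[0,0,0],[0,0,0],[0,0,0],[0,0,0],[0,0,0],[0,0,0],[0,0,0],[0,0,0]],"grip":[1,1,1,1,1,1,1,1,1,1]}'
python3 - <<'E'
from h import *
im=manip.grab_frame("scene");w=manip.grab_frame("wrist")
a=cv2.resize(im[125:265,210:340,::-1],None,fx=3,fy=3)
o=np.zeros((420,800,3),np.uint8);o[:,:390]=a;o[:308,390:]=cv2.resize(w[:,:,::-1],(410,308))
cv2.imwrite("pics/c4.png",o);print(manip.state()["tool_pos"])
E
```

```text
time: 10.3
tool_pos: [0.5242, -0.0226, 0.1634]
tool_rot: [-0.0, -0.578, 0.816, 0.0]
contact_force: [1.5, 1.3, -7.4]
gripper_width: 0.244
time: 11.13
tool_pos: [0.5246, -0.0227, 0.1639]
tool_rot: [0.0, -0.578, 0.816, -0.0]
contact_force: [-0.7, 0.7, 1.8]
gripper_width: 0.24
[ 0.5246182  -0.02270969  0.16386262]
```

View pics/c4.png

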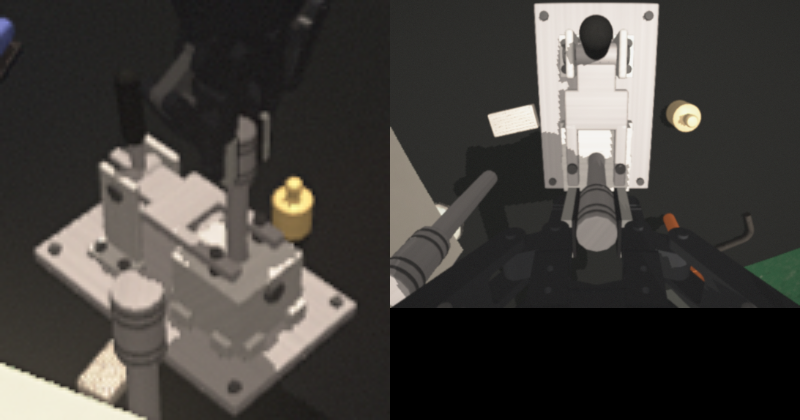

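The gauge top rose from crop row 160 to about 120 and sits between the pads. The clamp is still closed and the block seated. I'll check the rise numerically, then hand in.

Run:
```python
from h import *
for z in(.144,.164,.174,.184):
    p=proj("scene",[.5245,-.023,z]);print(z,((p-[210,125])*3).round(1))
print(manip.state()["gripper_width"]);manip.job_done()
```

```text
0.144 [237.2 163.3]
0.164 [237.6 138.9]
0.174 [237.8 126.3]
0.184 [238.  113.6]
0.23744028099512018
the job is handed in; nothing more can be done
```

The gauge is up about 30 mm and still held in the gripper, with the clamp down on the block. The job was handed in at about 11 s of the 51 s allowed.

- **Clamp:** I pushed the web slowly with the closed fingers and read about 10 N at the end of one move. The force fell to zero once the clamp was past centre, and I lifted clear while it closed itself. A picture then showed the handle upright and both bars on the block, straddling the gauge.
- **Gauge:** I gripped it and drew it straight up from TCP height 133.6 mm to 163.9 mm, a rise of 30.3 mm. It showed 6–7 N of drag, and none of the heights read on the way up was near 40 mm.
- **Last checks:**
  - The grip opening stayed at about 0.24, so I saw no slip.
  - The last picture showed the clamp still closed, the block seated and the gauge between the pads. I judged its top by eye, and it came within a few pixels of where a 30 mm rise should put it.
- **Disagreements:** The camera estimates of the gauge's position differed by 3–4 mm, so I centred it by the wrist view to about 1.5 mm. The vertical force while holding read +1.8 N, where I expected a small downward pull. I took that as sensor noise and did not check it further.

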